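# Fetch the guide bush from under the acrylic stand with the trigger reacher

## Robot

A 6-joint arm with a two-finger parallel gripper is mounted at the origin on the work surface. World frame = base frame: x ahead of the robot, y to its left, z up, the work surface at z = 0. Lengths are in mm, angles in rad, forces in N, time in s.
With the tool pointing down it reaches from about 250 to 775 mm from the base axis. Payload 4 kg.
Tool frame: the origin (TCP) lies midway between the tips of the shut fingers; the grasp point (between the pads) lies 19 mm behind it; z points along the fingers, y is the line along which they close (so a half turn about z gives the same grasp; the last joint's range is limited). The gripper opens to 85 mm and grips with 20 to 120 N. Pads are 22 mm wide; open, the fingers measure 114 mm over their backs; the gripper's body (76 mm by 85 mm) begins 54 mm behind the grasp point. The pads swing forward as they close: fully open they stand 13 mm farther back than shut.
Start: joints at [-1.403, 0.087, 1.371, -0, 1.684, -0.103], TCP at [147.123, -529.974, 231.341] pointing down, gripper open.
Joint ranges: [-3.1, 3.1], [-0.76, 2.03], [0.27, 2.55], [-1.08, 4.22], [0.17, 2.65], [-2.57, 2.57]. Speed limits (rad/s): [2.79, 2.79, 3.14, 3.14, 3.14, 3.14].

## Interface

Orientations are given as a unit quaternion [w, x, y, z].
In Python, from cell import arm, claw, kin, imaging, job_done, regions_of gives the robot as it stands. The module is installed in compiled form; this text tells all that it offers. Calls block until the motion is done:
- arm.move_to(position, orientation): joint-space move of the TCP to a pose.
- arm.servo_line(position, orientation=None, max_speed=150, stop_force=None): straight line of the TCP; orientation=None keeps the orientation; max_speed is the mean speed in mm/s. With stop_force (N) it stops when the force on the tool has changed by that much, and returns True; else False.
- arm.movej(angles): joint-space move.
- claw.grip(opening, effort=None): finger opening in mm; effort is the grip in N (None keeps the last); returns when the fingers have stopped.
- arm.hold(seconds).
- kin.inverse_kinematics(position, orientation): joint angles nearest the present ones, or None.
- arm.state(): the state.
- imaging.read_camera(name): name is "side" or "top"; returns the picture (384x512x3 uint8, red, green, blue); there is no depth.
- imaging.camera_info(name): a dict with "K" (3x3 intrinsics, pixels), "R" (3x3) and "t" (3): a world point X has camera coordinates R X + t. Camera axes: x right, y down, z forward; pixel columns grow to the right and rows downward; lengths in mm; the calibration is good to about 2 mm. A picture is of the moment at which its call begins. camera_info takes no time and is no camera call.
A pose or a line that the arm cannot do raises arm.MotionError and nothing moves.
- job_done(): hands the job in; it is judged then, once.
Trained networks look in the newest picture that a camera, given by its name, has taken for a name from the list of things; names that differ only in an ending like _2 or _b are one class to them, and where a whole thing is asked for, a point or a joint stands for the part that bears it (a point fixed in the world has none). Each returns a list of dicts, best first, with "conf" (0 to 1); they miss things now and then, are a little off and sometimes report something else, mostly with a low value. They report only what shows in the picture. A call takes as long as a camera call. They do not tell look-alikes from the thing itself.
- regions_of(camera, query): "pixels" (384x512 bool, what is visible of it) and "extent" ([left, top, width, height] in pixels, round what is visible of it).
The state is a dict: "time_s": time; "joints": joint angles; "joint_vel": joint speeds; "effort": joint torques, N m; "tool_pos": TCP position; "orientation": TCP orientation; "ft_force": force on the tool from outside, world axes, zero at the start; "wrist_torque": the same for the moment, N m; "gripper_width": finger opening in mm; "grip_force": force on a finger pad.
Only numpy, scipy, OpenCV 4.12 (cv2) and the standard library are available. Lean on these libraries where they do the work, as an engineer would, in place of code of your own. Each camera call takes 0.05 s, during which the arm holds its last target. There are 200 camera calls.

## Task

The thin-walled brass guide bush has ended up at the back of the low gap under the clear acrylic stand: take the reacher by its grip, slip its head in over the front lip, push its stop plate up to the bush until both bear lightly against the back wall, and only then squeeze the trigger, firmly enough to hold the bush but not to dent it. Lift it out over the lip and set it down upright on the open bench well clear of the stand's mouth while still holding it in the jaws, then let go and leave bush and reacher standing there. Do not ram the bush or the stand, do not touch the bush with the gripper itself, and leave the other things where they are.

Things in the scene. Friction and masses are not known exactly. Their poses are not given: they have to be found in the camera images.
- reacher: Bench reacher standing on its foot, 223 mm long, 76 mm tall, 0.44 kg, balanced near the grip. Origin: on the bench under the middle of its grip; x along the shaft to the jaws, y left, z up. Foot 80 x 36 x 10 mm. Shaft: 12 mm tube, underside at z = 23 mm; head top at z = 35 mm, 44 mm wide over the jaws; two jaws and a stop plate hang below it. Bush home against the stop: its centre at x = 178 mm
- reacher_grip (a point): Where to take the reacher: between its two upright grip plates, 50 mm above its underside. Fixed grey plate on the -y side (outer face y = -23 mm, 46 mm long, z 10 to 76 mm), black trigger plate on the +y side (outer face y = +23 mm, 40 mm long, z 22 to 72 mm). Both go between the fingers, 46 mm over all, closing along y
- trigger (a joint): Travel of the trigger plate, with its jaw, to the fixed plate, m: 0 out (sprung), 0.012 in. It starts to move at a squeeze of 30 N, plus 0.5 N per mm; the jaws hold the bush at 8 mm. Then they press it with the squeeze (one finger's force) less 34 to 42 N: 48 to 62 N is good; 20 to 25 N holds the reacher with its jaws open. Travel d shifts the reacher d/2 to its +y in the fingers
- stop: Stop plate between the jaws, fixed to the reacher, 18 mm wide, z 3 to 25 mm, front face at x = 165 mm in the reacher's frame. Its origin is the reacher's origin. It may press on the bush with at most 15 N; 2 to 6 N is enough
- bush: Thin-walled brass guide bush standing upright at the back of the gap, 26 mm diameter, 20 mm tall, 60 to 120 g, 0.5 to 6 mm in front of the back wall, against which the stop can press it. Origin: centre of its underside, z up. It dents when a jaw presses with more than 40 N
- stand: Low stand fixed to the bench: clear acrylic plate 200 (x) x 116 (y) x 6 mm on four wooden corner posts, gap 56 mm high, plate top z = 62 mm. Origin: on the bench under its middle. The mouth faces its -y: front lip 10 mm high, y = -58 to -50 mm, x = -86 to +86 mm between posts; back wall, full height, inner face y = +50 mm. Side lips 10 mm high. The bare bench is its floor
- wrench: Steel collet wrench lying on the bench, 150 mm long; bystander
- pad: Sanding pad of hard silicone, 85 x 45 x 18 mm, lying on top of the acrylic plate; bystander
- mug: White ceramic mug with pencils, 82 mm diameter, 95 mm tall; pencils to 175 mm; bystander
- jar: Glass jar with steel cap, 60 mm diameter, 65 mm tall; bystander
- offcut: Plywood offcut lying flat, 110 x 60 x 18 mm; bystander
- pencil: Carpenter's pencil lying flat, 150 mm long; bystander
- router: Compact router standing on its base, 92 mm diameter, 199 mm tall; bystander
- jaw_fixed: Fixed jaw, on the -y side of the reacher: a flat rubber-faced plate along the shaft, x 153 to 183 mm, z 2 to 25 mm in the reacher's frame, 5 mm thick, inner face at y = -17 mm. Its origin is the reacher's origin
- jaw_moving: Moving jaw, on the +y side, same shape, carried along by the trigger: inner face at y = +17 mm when open (34 mm between the jaws). Its origin is the reacher's origin, plus the trigger's travel
Mind the look-alikes: they are no part of the job. Of the things that look like the reacher, the larger one is meant.

How it is judged:
By the outcome, as a careful person would: the job done as asked, in the order asked, and still so for the second after the job is handed in, with the robot touching nothing.
It also fails if it takes over 62 s, if anything falls off the work surface, if the arm or the gripper's body presses on something with over 40 N, if the wrist force passes 120 N, or if a joint passes its speed limit or range.

## Working session

There is one attempt and no reset: what is moved stays moved. The work goes in short steps, each a Python script; the robot and the scene stay as the last script left them, time stands still between calls to the robot, and variables do not carry over. Pictures are saved under pics/ and viewed, at most 10 in all, crops included, and the job is handed in when it is done.

```bash
mkdir -p pics
python3 - <<'E'
from cell import arm, claw, kin, imaging, regions_of
import cv2, numpy as np
for c in("top","side"):
    im=imaging.read_camera(c); cv2.imwrite(f"pics/{c}0.png",cv2.resize(im[:,:,::-1],(800,600),interpolation=cv2.INTER_CUBIC)); 
    np.save(f"pics/{c}0.npy",im)
    i=imaging.camera_info(c); print(c,i["K"].round(1).tolist(),i["R"].round(4).tolist(),i["t"].round(1).tolist(), (-i["R"].T@i["t"]).round(0))
    for q in("reacher","bush","stand","stop"):
        for r in regions_of(c,q):
            p=np.argwhere(r["pixels"]).mean(0)
            print(c,q,round(r["conf"],2),np.round(r["extent"]).tolist(),p[::-1].round(1),r["pixels"].sum())
print(arm.state()["orientation"])
E
```

```text
top [[420.7, 0.0, 257.1], [0.0, 420.7, 197.0], [0.0, 0.0, 1.0]] [[-0.0365, -0.9993, -0.0043], [-0.977, 0.0366, -0.21], [0.21, -0.0034, -0.9777]] [2.8, 516.5, 1098.4] [ 274.  -12. 1182.]
top reacher 0.77 [327.0, 233.0, 37.0, 56.0] [345.5 264.5] 510
top reacher 0.72 [279.0, 172.0, 82.0, 24.0] [327.8 185.2] 973
top reacher 0.61 [177.0, 135.0, 36.0, 17.0] [191.8 145.3] 501
top stand 0.81 [171.0, 133.0, 51.0, 80.0] [199.6 179.6] 2797
side [[396.7, 0.0, 259.2], [0.0, 396.7, 191.4], [0.0, 0.0, 1.0]] [[-0.8619, -0.5071, -0.0014], [-0.3699, 0.6305, -0.6824], [0.347, -0.5877, -0.7309]] [464.1, 235.7, 1265.7] [  48.  831. 1087.]
side reacher 0.84 [308.0, 168.0, 46.0, 16.0] [335.2 176.6] 377
side reacher 0.65 [261.0, 142.0, 41.0, 37.0] [283.9 161.1] 414
side bush 0.4 [258.0, 140.0, 44.0, 45.0] [283.3 161.6] 587
side stand 0.86 [192.0, 193.0, 68.0, 54.0] [226.9 219.5] 1916
[ 4.08683334e-05  9.90844861e-01  1.35005406e-01 -8.42869573e-07]
```

View pics/top0.png

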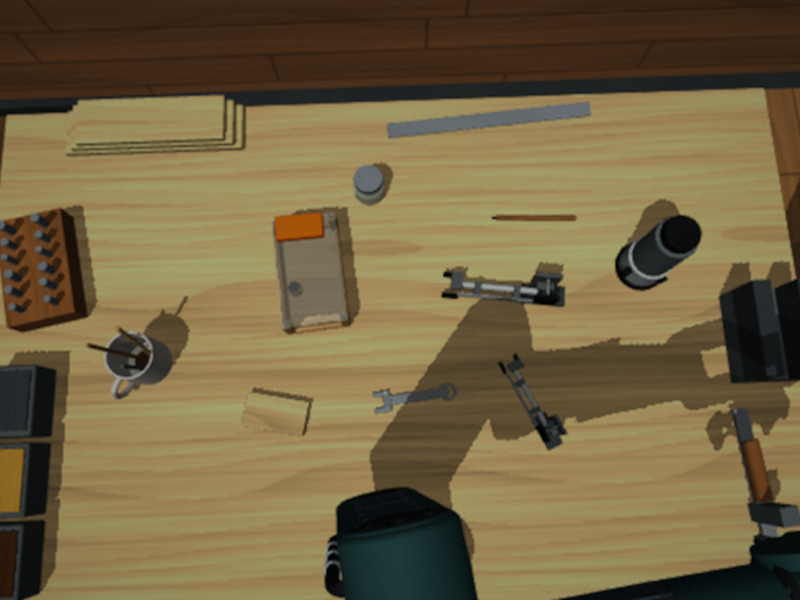

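View pics/side0.png

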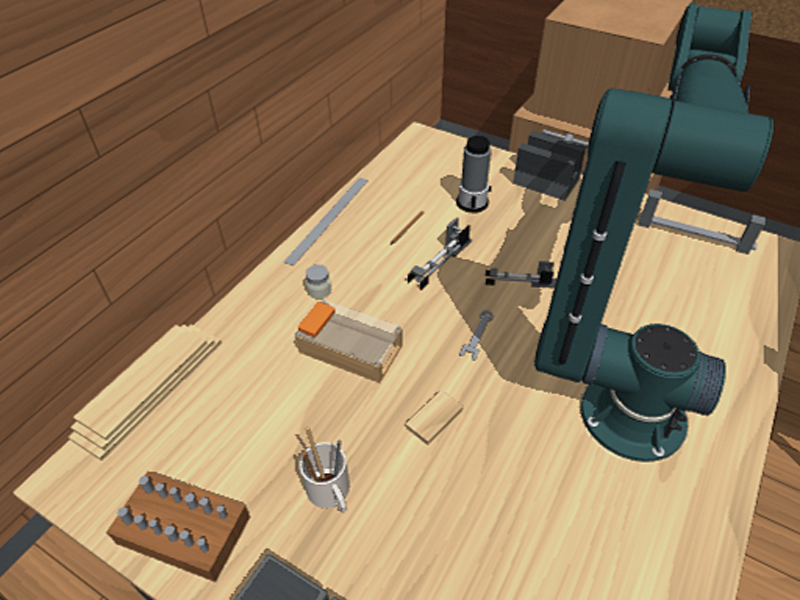

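The picture shows two reachers in the top view (800x600 px): A at (505,288), about 120 px long, and B at (533,403), about 100 px long. A is the larger, so it is the one meant. The stand is at (313,270), with the bush showing through the acrylic at (294,288). I'll confirm with enlarged crops.

Run:
```python
import cv2, numpy as np
T=np.load("pics/top0.npy")[:,:,::-1];S=np.load("pics/side0.npy")[:,:,::-1]
def crop(im,x0,y0,x1,y1,s,st):
    c=cv2.resize(im[y0:y1,x0:x1],None,fx=s,fy=s,interpolation=cv2.INTER_CUBIC)
    for x in range(x0,x1):
        if x%st==0:
            cv2.line(c,(int((x+.5-x0)*s),0),(int((x+.5-x0)*s),6),(0,0,255),1); cv2.putText(c,str(x),(int((x+.5-x0)*s)-10,18),0,.35,(0,0,255))
    for y in range(y0,y1):
        if y%st==0:
            cv2.line(c,(0,int((y+.5-y0)*s)),(6,int((y+.5-y0)*s)),(0,0,255),1); cv2.putText(c,str(y),(8,int((y+.5-y0)*s)+4),0,.35,(0,0,255))
    return c
def put(bg,c,x,y): bg[y:y+c.shape[0],x:x+c.shape[1]]=c[:bg.shape[0]-y,:bg.shape[1]-x]
A=np.zeros((600,800,3),np.uint8)
put(A,crop(T,276,165,370,200,8,5),0,0); put(A,crop(S,256,138,306,186,6,5),0,290); put(A,crop(T,310,220,370,292,4,10),400,290)
B=np.zeros((600,800,3),np.uint8)
put(B,crop(T,170,130,228,216,6.9,5),0,0); put(B,crop(S,186,188,262,248,5.1,5),405,0)
cv2.imwrite("pics/A.png",A);cv2.imwrite("pics/B.png",B)
```

```text
(no output)
```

View pics/A.png

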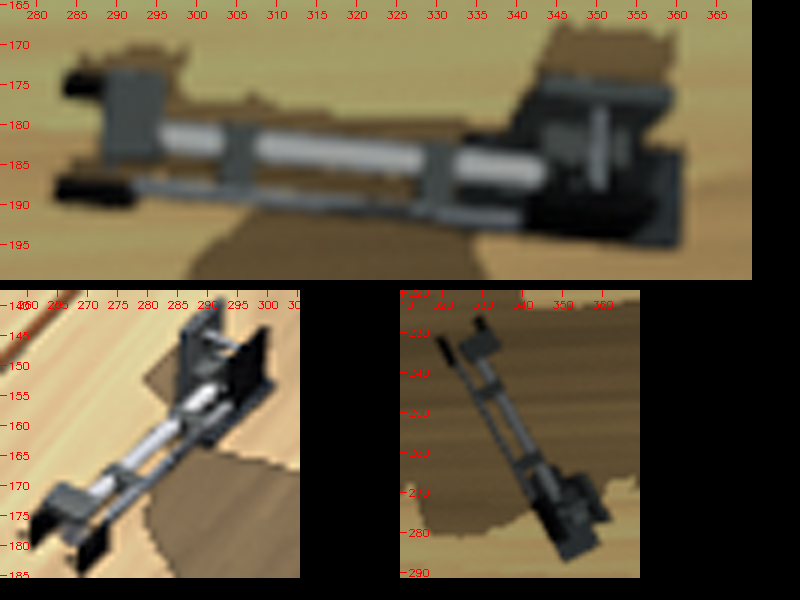

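View pics/B.png

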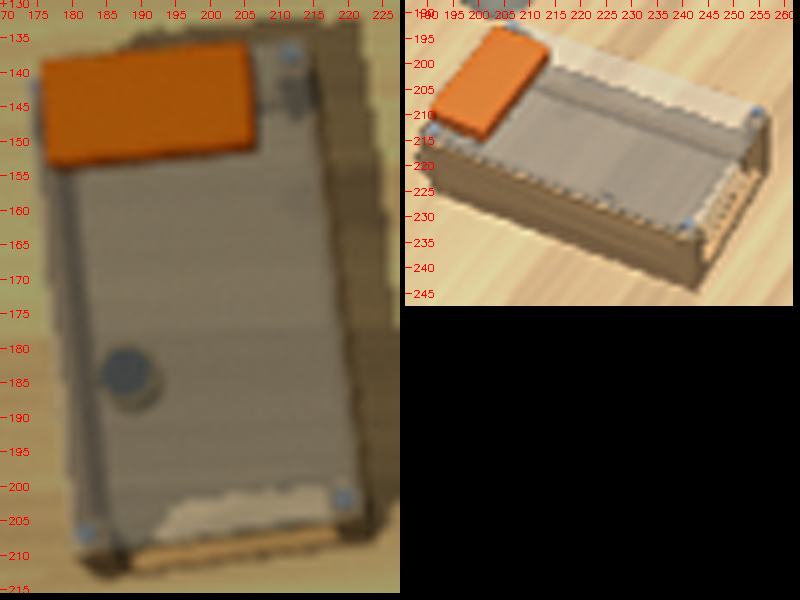

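The top crop shows reacher A: shaft from (296,181.5) to (343,186), jaws at left near (283,175) and (282,188), black trigger plate on the lower (+y) side. B (lower right of that crop) is shorter, so A is the one. The stand crop shows screws at (211.5,137), (219.2,201.7) and (181.8,206.7), the bush at (188,183.5), the back wall at left and the mouth at right, facing the reacher.

```bash
cat > h.py <<'E'
import numpy as np, cv2
from scipy.optimize import least_squares
from cell import arm, claw, kin, imaging, regions_of, job_done
def proj(c,X):
    i=imaging.camera_info(c); p=(np.asarray(X,float)@i["R"].T+i["t"])@i["K"].T
    return p[:,:2]/p[:,2:]
def unproj(c,uv,z):
    i=imaging.camera_info(c); d=i["R"].T@np.linalg.solve(i["K"],[uv[0],uv[1],1]); o=-i["R"].T@i["t"]
    return o+d*(z-o[2])/d[2]
def place(p,L):
    L=np.asarray(L,float); c,s=np.cos(p[2]),np.sin(p[2])
    return np.c_[p[0]+c*L[:,0]-s*L[:,1],p[1]+s*L[:,0]+c*L[:,1],L[:,2]]
def quat(a): return [0,np.cos(a/2),np.sin(a/2),0]
E
python3 - <<'E'
from h import *
# reacher points
rt=[((342.7,174),(23,-23,76)),((360,176),(-23,-23,76)),((282.2,188.5),(183,19.5,14)),((283.7,175.5),(183,-19.5,20))]
rs=[((286,143.3),(23,-23,76)),((294.7,148.3),(20,23,72)),((300.2,142.2),(-20,23,72)),((268.8,184.8),(183,22,2)),((260.5,180),(183,-22,2))]
line=[(296,181.6),(320,183.5),(343,186)]
def f(p):
    r=[]
    for c,l in(("top",rt),("side",rs)):
        r+=list((proj(c,place(p,[b for a,b in l]))-[a for a,b in l]).ravel())
    a,b=proj("top",place(p,[(0,0,29),(150,0,29)])); n=np.array([-(b-a)[1],(b-a)[0]])/np.linalg.norm(b-a)
    return np.array(r+[2*n@(np.array(q)-a) for q in line])
s=least_squares(f,[500,-130,1.6],x_scale=[10,10,.1],loss="soft_l1"); print("reacher",s.x.round(3)); print(f(s.x).round(1))
st=[((211.5,137),(1,-1)),((219.2,201.7),(-1,-1)),((181.8,206.7),(-1,1))]
ss=[((191,213),(1,1)),((254.3,209.5),(-1,-1)),((240.8,231.2),(-1,1)),((206.1,193),(1,-1))]
def g(p):
    r=[]
    for c,l in(("top",st),("side",ss)):
        r+=list((proj(c,place(p,[(b[0]*p[3],b[1]*p[4],62) for a,b in l]))-[a for a,b in l]).ravel())
    return np.array(r)
s2=least_squares(g,[480,180,0,90,50],x_scale=[10,10,.1,5,5],loss="soft_l1"); print("stand",s2.x.round(3)); print(g(s2.x).round(1))
P=s2.x
for uv,z in(((187.8,183.4),20),((188.8,184.3),10)):
    b=unproj("top",uv,z); d=b[:2]-P[:2]; c,sn=np.cos(P[2]),np.sin(P[2]); print("bush",b.round(1),"in stand",(c*d[0]+sn*d[1]).round(1),(-sn*d[0]+c*d[1]).round(1))
np.save("poses.npy",np.r_[s.x,P[:3]])
# overlay
T=np.load("pics/top0.npy")[:,:,::-1]
def draw(x0,y0,x1,y1,k,fn):
    c=cv2.convertScaleAbs(cv2.resize(T[y0:y1,x0:x1],None,fx=k,fy=k,interpolation=cv2.INTER_CUBIC),alpha=1.6)
    for L,col in fn:
        q=((proj("top",L)+.5-[x0,y0])*k).astype(int); cv2.polylines(c,[q],True,col,1)
    return c
R=s.x
def box(p,a,b,y0,y1,z): return place(p,[(a,y0,z),(b,y0,z),(b,y1,z),(a,y1,z)])
o1=[(box(R,153,183,-22,-17,25),(0,0,255)),(box(R,153,183,17,22,25),(0,0,255)),(box(R,-23,23,-23,-19,76),(0,255,0)),(box(R,-20,20,19,23,72),(255,0,0)),(box(R,0,150,-6,6,29),(0,255,255))]
t=np.linspace(0,6.28,30)
o2=[(box(P,-100,100,-58,58,62),(0,0,255)),(box(P,-86,86,-58,-50,10),(0,255,0)),(box(P,-86,86,49.5,50,0),(255,0,0))]
bu=unproj("top",(188.3,183.9),15)
o2+=[(np.c_[bu[0]+13*np.cos(t),bu[1]+13*np.sin(t),0*t+z],(0,255,255)) for z in(0,20)]
a=draw(276,165,370,200,8,o1); b=draw(170,130,228,216,6.9,o2); b=cv2.rotate(b,cv2.ROTATE_90_CLOCKWISE)
cv2.imwrite("pics/ov.png",np.vstack([cv2.copyMakeBorder(x,0,0,0,800-x.shape[1],0) if x.shape[1]<800 else x[:, :800] for x in (a,b[:310])]))
for nm,pp,dx in(("grasp",R,0),):
  for a in(R[2],R[2]-np.pi): print(nm,kin.inverse_kinematics([R[0],R[1],28],quat(a)))
E
```

```text
reacher [ 542.753 -273.018    1.438]
[ 0.7 -0.6  0.3 -1.1  0.  -0.2 -0.2 -0.9 -0.8  0.6  0.6  0.7  0.9  1.6
  0.7  0.4 -0.2  0.1 -0.   0.6 -0.1]
stand [5.93757e+02 1.47617e+02 1.02000e-01 9.35520e+01 5.11080e+01]
[-0.3 -0.  -0.1 -0.1 -0.1 -0.   0.1 -0.1  0.1 -0.1  0.1  0.2  0.2 -0.4]
bush [570.7 179.3  20. ] in stand -19.7 33.8
bush [570.5 178.1  10. ] in stand -20.1 32.7
grasp [-5.59360334e-01  3.33416944e-01  1.49359622e+00 -4.44089210e-16
  1.31457949e+00 -4.26413935e-01]
grasp None
```

View pics/ov.png

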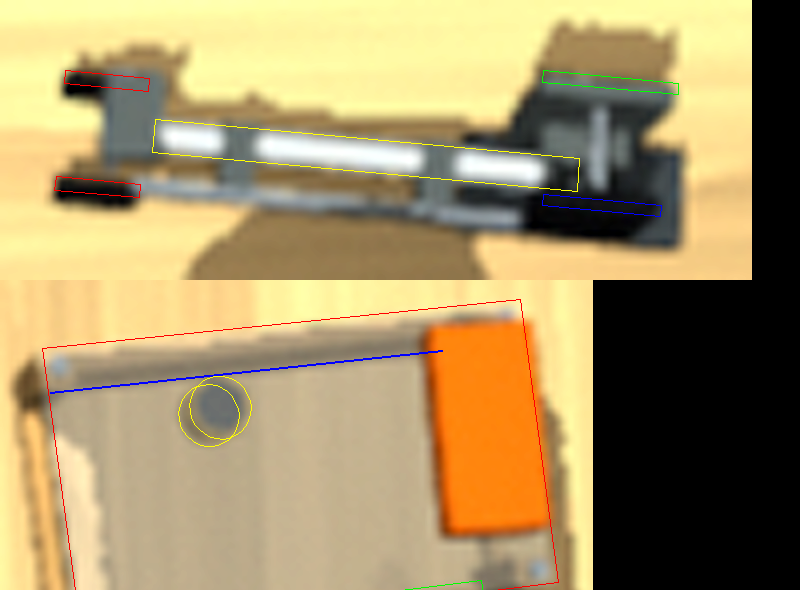

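The overlay fits well: stand within 0.3 px, reacher within about 1 px, and the bush 3–4 mm from the wall. Next I grasp the reacher with its jaws open.

Run:
```python
from h import *
P=np.load("poses.npy"); q=quat(P[2]); x,y=P[0]-.8,P[1]
claw.grip(85)
arm.move_to([x,y,170],q)
print(arm.servo_line([x,y,29],q,120,stop_force=8))
claw.grip(35,22)
def show():
    s=arm.state(); print(*[(k,np.round(s[k],2).tolist()) for k in("time_s","tool_pos","ft_force","wrist_torque","gripper_width","grip_force")])
show()
print(arm.servo_line([x,y,70],q,80)); arm.hold(.3); show()
for c in("top","side"):
    im=imaging.read_camera(c); np.save(f"pics/{c}1.npy",im)
    for r in regions_of(c,"reacher"): print(c,r["conf"],np.round(r["extent"]).tolist())
T=np.load("pics/top1.npy")[:,:,::-1];S=np.load("pics/side1.npy")[:,:,::-1]
a=cv2.resize(T[150:220,265:365],None,fx=7.5,fy=7.5,interpolation=cv2.INTER_CUBIC)[:300]; b=cv2.resize(S[125:195,240:340],None,fx=4.2,fy=4.2,interpolation=cv2.INTER_CUBIC)
A=np.zeros((600,800,3),np.uint8);A[:a.shape[0],:a.shape[1]]=a;A[300:300+b.shape[0],:b.shape[1]]=b
R=[x,y,P[2]]
def box(x0,x1,y0,y1,z): return place(R,[(x0,y0,z),(x1,y0,z),(x1,y1,z),(x0,y1,z)])
for L in(box(153,183,-22,-17,66),box(153,183,17,22,66),box(0,150,-6,6,70)):
    cv2.polylines(A,[((proj("top",L)+.5-[265,150])*7.5).astype(int)],True,(0,0,255),1)
    cv2.polylines(A,[((proj("side",L)+.5-[240,125])*4.2+[0,300]).astype(int)],True,(0,0,255),1)
cv2.imwrite("pics/g1.png",A)
```

```text
False
('time_s', 4.22) ('tool_pos', [542.6, -273.25, 29.8]) ('ft_force', [1.3, 0.07, 2.49]) ('wrist_torque', [0.05, -0.1, 0.04]) ('gripper_width', 45.56) ('grip_force', 27.31)
False
('time_s', 5.18) ('tool_pos', [541.6, -272.83, 69.34]) ('ft_force', [-0.74, 0.0, -5.26]) ('wrist_torque', [-0.11, 0.02, -0.01]) ('gripper_width', 45.99) ('grip_force', 26.28)
top 0.97 [282.0, 169.0, 81.0, 23.0]
side 0.76 [261.0, 134.0, 38.0, 42.0]
side 0.64 [307.0, 170.0, 38.0, 14.0]
```

View pics/g1.png

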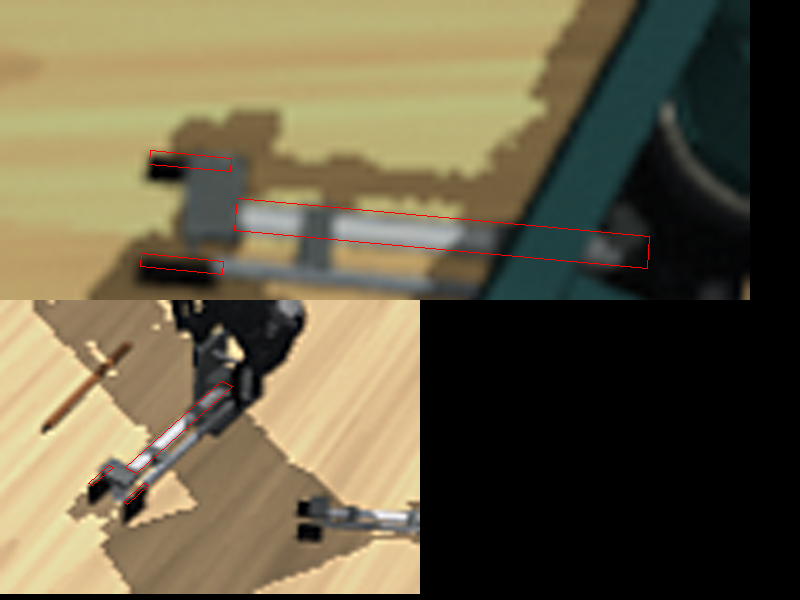

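The reacher is held about 40 mm up with its jaws open; the overlay agrees to about 1 px (jaws near (285,173)). I stage it in front of the mouth and measure jaws and bush together in one picture.

```bash
cat >> h.py <<'E'
P=np.load("poses.npy"); ST=P[3:]; YAW=ST[2]+np.pi/2; Z0=29.8; BX=-19.9; DY=0.0   # stand pose, approach yaw, TCP height with the foot on the bench
def tcp(ys,lift,xs=BX,dyaw=0): return [*place(ST,[(xs,ys,0)])[0][:2],Z0+lift],quat(YAW+dyaw)
def show():
    s=arm.state(); print(*[(k,np.round(s[k],2).tolist()) for k in("time_s","tool_pos","ft_force","wrist_torque","gripper_width","grip_force")])
def reg(c,qs):
    imaging.read_camera(c)
    for k in qs:
        for r in regions_of(c,k):
            p=np.argwhere(r["pixels"])[:,::-1]; print(c,k,round(r["conf"],2),np.round(r["extent"],1).tolist(),p.mean(0).round(1))
def shaftfit(R,lift):
    "lateral offset (mm, +y of reacher) of the seen tube from the prediction, near and far"
    im=imaging.read_camera("top").astype(int); out=[]
    for xs in np.arange(60,146,4):
        ys=np.arange(-11,11.1,.5); uv=proj("top",place(R,[(xs,v,29+lift) for v in ys])).astype(np.float32)
        g=cv2.remap(im.astype(np.float32),uv[:,0].copy()[None],uv[:,1].copy()[None],cv2.INTER_LINEAR)[0]
        v=g.min(1); 
        w=np.clip(v-0.6*v.max(),0,None)*(abs(g.max(1)-g.min(1))<45)
        if v.max()>110: out.append((xs,(w*ys).sum()/w.sum()))
    return np.array(out)
E
python3 - <<'E'
from h import *
p,q=tcp(-266,42); arm.move_to(p,q)
p,q=tcp(-266,17); arm.servo_line(p,q,60); arm.hold(.4); show()
print(np.round(p,1))
s=arm.state(); R=[*s["tool_pos"][:2],YAW]
f=shaftfit(R,s["tool_pos"][2]-Z0); print(f.round(1).tolist())
if len(f)>4: print(np.polyfit(f[:,0],f[:,1],1))
reg("top",["jaw_fixed","jaw_moving","bush","stop","reacher"])
for L in([(168,-19.5,13)],[(168,19.5,13)]): print(proj("top",place(R,np.array(L)+[0,0,17])).round(1))
im=imaging.read_camera("top"); np.save("pics/top2.npy",im)
E
```

```text
('time_s', 7.05) ('tool_pos', [601.27, -119.0, 47.14]) ('ft_force', [0.07, -0.98, -3.96]) ('wrist_torque', [-0.11, -0.03, 0.02]) ('gripper_width', 45.36) ('grip_force', 26.29)
[ 601.1 -119.    46.8]
[[88.0, -2.4], [92.0, 0.1], [96.0, 0.3], [100.0, 0.5], [104.0, 0.6], [108.0, 0.4], [112.0, -0.1], [128.0, 0.6], [132.0, 0.2], [136.0, 0.2], [140.0, 0.3], [144.0, 0.8]]
[ 0.02017656 -2.18879909]
top bush 0.41 [176.2, 136.0, 46.1, 75.4] [199.9 180.3]
top stop 0.28 [174.0, 136.0, 48.2, 76.8] [199.5 180. ]
top reacher 0.85 [321.1, 230.4, 43.4, 60.3] [342.9 261. ]
top reacher 0.74 [232.2, 160.1, 76.4, 25.3] [260.9 172.6]
[[232.6 169.7]]
[[234.4 182.9]]
```

Run:
```python
from h import *
T=np.load("pics/top2.npy")[:,:,::-1]; s=arm.state(); R=[*s["tool_pos"][:2],YAW]; k=8
c=cv2.convertScaleAbs(cv2.resize(T[148:220,172:272],None,fx=k,fy=k,interpolation=cv2.INTER_CUBIC),alpha=1.5)
t=np.linspace(0,6.28,40); B=place(ST,[(BX,33.3,0)])[0]
for L in([place(R,[(153,a,42),(183,a,42),(183,b,42),(153,b,42)]) for a,b in((-22,-17),(17,22))]+[place(R,[(90,0,46),(150,0,46),(90,0,46.1)])]+[np.c_[B[0]+13*np.cos(t),B[1]+13*np.sin(t),0*t+z] for z in(0,20)]+[place(R,[(183,0,20),(330,0,20),(183,0,20.1)])]):
    cv2.polylines(c,[((proj("top",L)+.5-[172,148])*k).astype(int)],True,(0,0,255),1)
cv2.imwrite("pics/g2.png",c)
```

```text
(no output)
```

View pics/g2.png

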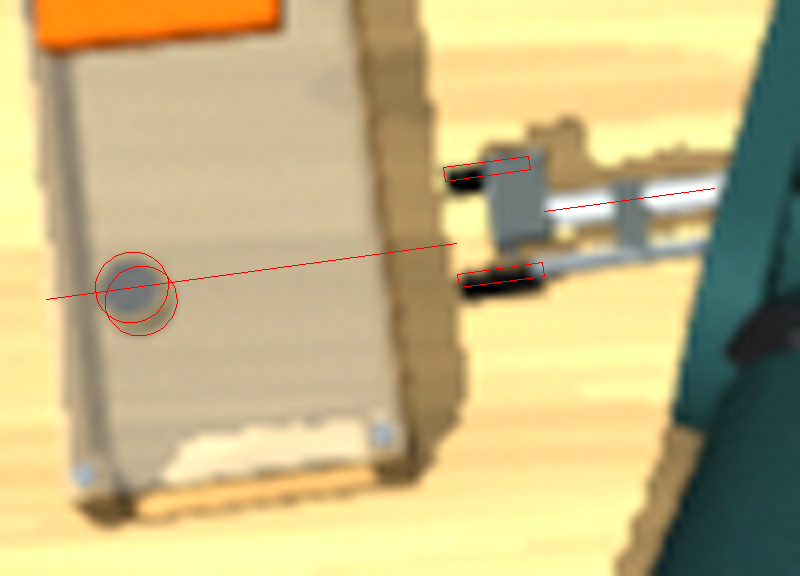

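The jaws and the line to the bush match the picture: jaws at (227–240,169–184), bush at (188.5,184). Going in over the lip.

Run:
```python
from h import *
p,q=tcp(-266,15); arm.servo_line(p,q,40)
p,q=tcp(-190,15); print(arm.servo_line(p,q,60,stop_force=5)); show()
p,q=tcp(-190,1.2); print(arm.servo_line(p,q,30,stop_force=5)); arm.hold(.3); show(); print(np.round(p,2))
p,q=tcp(-152,1.2); print(arm.servo_line(p,q,30,stop_force=4)); arm.hold(.2); show(); print(np.round(p,2))
s=arm.state(); R=[*s["tool_pos"][:2],YAW]; k=8
T=imaging.read_camera("top")[:,:,::-1]
c=cv2.convertScaleAbs(cv2.resize(T[148:220,172:272],None,fx=k,fy=k,interpolation=cv2.INTER_CUBIC),alpha=1.7)
cv2.imwrite("pics/g3.png",c)
```

```text
False
('time_s', 9.12) ('tool_pos', [593.38, -43.84, 44.79]) ('ft_force', [-0.23, -0.41, -4.87]) ('wrist_torque', [-0.15, -0.05, -0.0]) ('gripper_width', 45.37) ('grip_force', 26.29)
False
('time_s', 10.02) ('tool_pos', [593.41, -43.43, 31.13]) ('ft_force', [-0.08, -0.32, -4.0]) ('wrist_torque', [-0.14, -0.06, 0.01]) ('gripper_width', 45.58) ('grip_force', 26.26)
[593.33 -43.42  31.  ]
False
('time_s', 11.64) ('tool_pos', [589.49, -5.78, 30.99]) ('ft_force', [-0.55, 0.04, -4.68]) ('wrist_torque', [-0.07, -0.03, -0.01]) ('gripper_width', 46.02) ('grip_force', 26.26)
[589.46  -5.62  31.  ]
```

View pics/g3.png

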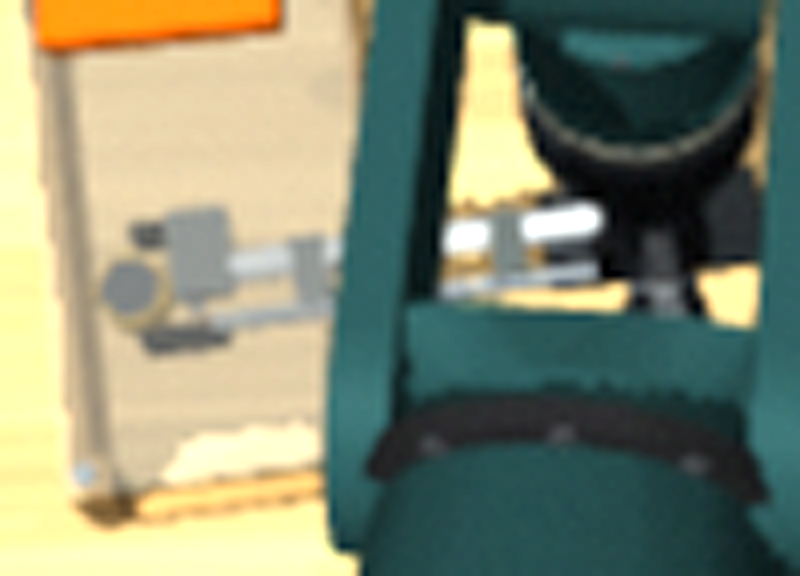

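The jaws straddle the bush (bush at about (189,184.5), jaws at about (190,177) and (195,190.5)). It sits roughly 1.4 mm toward the moving jaw, so I shift by that and then push gently to the wall.

```bash
sed -i 's/BX=-19.9/BX=-21.3/' h.py
python3 - <<'E'
from h import *
p,q=tcp(-152,1.2); print(arm.servo_line(p,q,10)); arm.hold(.3); show()
f0=np.array(arm.state()["ft_force"])
p,q=tcp(-132,1.2); print(arm.servo_line(p,q,7,stop_force=3.0)); 
for _ in range(3): arm.hold(.15); show()
s=arm.state(); d=np.array(s["tool_pos"][:2])-ST[:2]; print("ys",-np.sin(ST[2])*d[0]+np.cos(ST[2])*d[1],np.array(s["ft_force"])-f0)
E
```

```text
False
('time_s', 12.28) ('tool_pos', [588.08, -5.76, 31.01]) ('ft_force', [0.81, -0.24, -4.31]) ('wrist_torque', [-0.08, -0.02, 0.0]) ('gripper_width', 45.92) ('grip_force', 26.26)
True
('time_s', 13.98) ('tool_pos', [586.31, 3.72, 29.76]) ('ft_force', [1.9, -0.62, 2.83]) ('wrist_torque', [-0.04, -0.14, 0.01]) ('gripper_width', 45.44) ('grip_force', 27.26)
('time_s', 14.13) ('tool_pos', [586.33, 3.72, 29.74]) ('ft_force', [1.42, -0.4, 6.15]) ('wrist_torque', [-0.02, -0.23, 0.04]) ('gripper_width', 45.71) ('grip_force', 27.52)
('time_s', 14.28) ('tool_pos', [586.32, 3.7, 29.7]) ('ft_force', [0.99, -0.85, 5.75]) ('wrist_torque', [-0.03, -0.24, -0.08]) ('gripper_width', 46.01) ('grip_force', 27.6)
ys -142.4117324226205 [ 0.17553748 -0.60816292 10.05896354]
```

Run:
```python
from h import *
s=arm.state(); x,y,z=s["tool_pos"]; q=quat(YAW)
arm.servo_line([x,y,z+1.5],q,6); arm.hold(.3); show(); s=arm.state()
f0=np.array(s["ft_force"]); u=np.array([-np.sin(ST[2]),np.cos(ST[2])])
for i in range(3):
    s=arm.state(); e=np.array(s["tool_pos"][:2])+u*3
    r=arm.servo_line([*e,Z0+1.4],q,6,stop_force=2.5); arm.hold(.1); show()
    s=arm.state(); df=np.array(s["ft_force"])-f0; d=np.array(s["tool_pos"][:2])-ST[:2]; print(r,"ys",u@d,"push",-u@df[:2],df.round(2))
    if r: break
```

```text
('time_s', 15.25) ('tool_pos', [585.6, 3.74, 30.53]) ('ft_force', [-0.23, -1.86, -5.15]) ('wrist_torque', [-0.28, -0.0, 0.01]) ('gripper_width', 45.69) ('grip_force', 26.2)
('time_s', 15.67) ('tool_pos', [585.14, 3.62, 29.78]) ('ft_force', [0.89, -0.58, 2.36]) ('wrist_torque', [0.01, -0.16, -0.03]) ('gripper_width', 45.87) ('grip_force', 27.18)
True ys -142.37123151704193 push -1.1609112815856966 [1.12 1.28 7.51]
```

Run:
```python
from h import *
q=quat(YAW); u=np.array([-np.sin(ST[2]),np.cos(ST[2])])
xy=np.array(place(ST,[(BX,-142.2,0)])[0][:2])
for i in range(6):
    arm.servo_line([*(xy+u*.5*i),Z0+1.8],q,6); arm.hold(.15)
    F=[];
    for _ in range(3): arm.hold(.05); F.append(arm.state()["ft_force"])
    F=np.mean(F,0); s=arm.state(); push=-u@(F[:2]-[0.3,-.2])
    print(i,np.round(s["tool_pos"],2),F.round(2),"push",push.round(2),"cmd",np.round(xy+u*.5*i,2), round(s["time_s"],2))
    if push>2.5: break
```

```text
0 [587.02   3.96  31.45] [ 0.05 -1.41 -5.14] push 1.18 cmd [587.06   3.99] 16.92
1 [587.13   4.17  31.71] [ 0.08 -4.39 -4.18] push 4.15 cmd [587.01   4.48] 17.47
```

The stop is bearing on the bush against the wall with about 4 N; now I squeeze.

Run:
```python
from h import *
claw.grip(30,54); show(); arm.hold(.3); show()
```

```text
('time_s', 17.68) ('tool_pos', [587.64, 4.09, 32.35]) ('ft_force', [1.22, -4.97, -1.77]) ('wrist_torque', [-0.78, -0.16, -0.03]) ('gripper_width', 36.37) ('grip_force', 55.26)
('time_s', 17.98) ('tool_pos', [587.63, 4.06, 32.33]) ('ft_force', [-0.15, -5.2, -2.22]) ('wrist_torque', [-0.83, -0.13, 0.01]) ('gripper_width', 36.21) ('grip_force', 55.27)
```

Run:
```python
from h import *
print("pencil",unproj("top",(341,139),4).round(),"bush/lip",place(ST,[(BX,-58,0)]).round())
p,q=tcp(-145,5); arm.servo_line(p,q,20); show()
p,q=tcp(-145,16.3); arm.servo_line(p,q,30); arm.hold(.2); show()
p,q=tcp(-270,16.5); print(arm.servo_line(p,q,60,stop_force=8)); arm.hold(.2); show()
p,q=tcp(-270,30); arm.servo_line(p,q,60)
P0=np.load("poses.npy")
arm.servo_line([P0[0],-250,Z0+30],quat(P0[2]),80); arm.hold(.3); show()
im=imaging.read_camera("top")[:,:,::-1]; s=imaging.read_camera("side")[:,:,::-1]
a=cv2.resize(im[150:220,170:370],None,fx=4,fy=4,interpolation=cv2.INTER_CUBIC); b=cv2.resize(s[125:199,210:340],None,fx=4,fy=4,interpolation=cv2.INTER_CUBIC)
A=np.zeros((580,800,3),np.uint8);A[:280]=a;A[282:282+b.shape[0],:b.shape[1]]=b[:298];cv2.imwrite("pics/g4.png",A)
```

```text
pencil [ 693. -270.    4.] bush/lip [[578.  88.   0.]]
('time_s', 18.37) ('tool_pos', [586.95, 1.87, 34.42]) ('ft_force', [-0.66, 0.68, -6.12]) ('wrist_torque', [-0.27, 0.01, -0.02]) ('gripper_width', 36.55) ('grip_force', 55.27)
('time_s', 19.09) ('tool_pos', [587.15, 1.22, 45.86]) ('ft_force', [-0.08, -0.23, -5.19]) ('wrist_torque', [-0.32, 0.02, -0.03]) ('gripper_width', 36.44) ('grip_force', 55.27)
False
('time_s', 21.52) ('tool_pos', [600.11, -122.99, 46.32]) ('ft_force', [0.11, -0.14, -4.7]) ('wrist_torque', [-0.27, -0.0, 0.04]) ('gripper_width', 36.29) ('grip_force', 55.27)
('time_s', 24.09) ('tool_pos', [542.83, -249.83, 59.82]) ('ft_force', [-0.08, -0.41, -5.25]) ('wrist_torque', [-0.28, 0.01, -0.01]) ('gripper_width', 36.2) ('grip_force', 55.24)
```

View pics/g4.png

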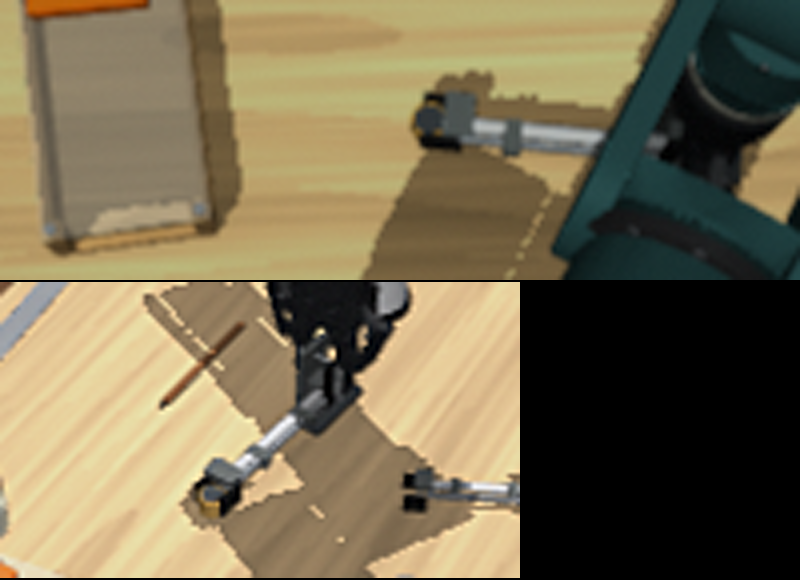

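The bush is out and in the jaws (top (277,180), side (263,177)). Setting it down.

Run:
```python
from h import *
P0=np.load("poses.npy"); q=quat(P0[2]); xy=[P0[0],-250]
arm.servo_line([*xy,34.5],q,40); arm.hold(.3); show()
print(arm.servo_line([*xy,30.5],q,4,stop_force=2)); arm.hold(.3); show()
```

```text
('time_s', 25.28) ('tool_pos', [542.93, -250.11, 34.85]) ('ft_force', [0.87, 0.48, -5.15]) ('wrist_torque', [-0.32, 0.03, -0.04]) ('gripper_width', 36.08) ('grip_force', 55.24)
True
('time_s', 26.25) ('tool_pos', [542.46, -250.26, 31.23]) ('ft_force', [1.03, -3.53, 6.06]) ('wrist_torque', [0.19, -0.29, -0.17]) ('gripper_width', 36.34) ('grip_force', 55.9)
```

Run:
```python
from h import *
P0=np.load("poses.npy"); q=quat(P0[2]); s=arm.state(); xy=s["tool_pos"][:2]
arm.servo_line([*xy,31.7],q,4); arm.hold(.3); show()
claw.grip(30,22); arm.hold(.2); show()
print(arm.servo_line([*xy,29.9],q,6,stop_force=3)); arm.hold(.2); show()
```

```text
('time_s', 27.56) ('tool_pos', [542.23, -250.2, 31.33]) ('ft_force', [0.96, -3.09, 0.53]) ('wrist_torque', [-0.07, -0.44, -0.41]) ('gripper_width', 36.01) ('grip_force', 55.6)
('time_s', 27.98) ('tool_pos', [542.17, -249.89, 31.38]) ('ft_force', [1.38, -1.98, -0.85]) ('wrist_torque', [0.1, -0.43, -0.27]) ('gripper_width', 36.29) ('grip_force', 55.52)
True
('time_s', 28.39) ('tool_pos', [542.23, -249.93, 31.18]) ('ft_force', [-1.49, 0.55, 6.54]) ('wrist_torque', [0.49, 0.2, -0.07]) ('gripper_width', 35.91) ('grip_force', 55.18)
```

Run:
```python
from h import *
P0=np.load("poses.npy"); q=quat(P0[2]); s=arm.state(); xy=s["tool_pos"][:2]
arm.servo_line([*xy,31.5],q,4); arm.hold(.2); show()
claw.grip(43.5,22); arm.hold(.2); show()
print(arm.servo_line([*xy,29.6],q,6,stop_force=3)); arm.hold(.2); show()
```

```text
('time_s', 29.0) ('tool_pos', [542.19, -249.94, 31.28]) ('ft_force', [0.28, -1.47, 0.5]) ('wrist_torque', [0.28, -0.23, -0.23]) ('gripper_width', 36.07) ('grip_force', 55.42)
('time_s', 29.44) ('tool_pos', [541.51, -249.56, 30.52]) ('ft_force', [-0.47, 0.59, -4.49]) ('wrist_torque', [-0.17, 0.04, 0.03]) ('gripper_width', 43.91) ('grip_force', 30.92)
True
('time_s', 29.94) ('tool_pos', [542.26, -249.74, 30.06]) ('ft_force', [0.85, 0.78, 6.7]) ('wrist_torque', [-0.08, 0.08, -0.04]) ('gripper_width', 43.55) ('grip_force', 31.22)
```

Jaws open, foot on the bench. Now I let go, retreat straight up and check.

Run:
```python
from h import *
P0=np.load("poses.npy"); q=quat(P0[2]); s=arm.state(); xy=s["tool_pos"][:2]
claw.grip(46.5,20); claw.grip(85,20); arm.hold(.2)
arm.servo_line([*xy,180],q,100); show()
arm.move_to([350,-420,260],q)
arm.hold(.5)
im=imaging.read_camera("top")[:,:,::-1]; s=imaging.read_camera("side")[:,:,::-1]
a=cv2.resize(im[150:215,170:370],None,fx=4,fy=4,interpolation=cv2.INTER_CUBIC); b=cv2.resize(s[125:199,210:340],None,fx=4,fy=4,interpolation=cv2.INTER_CUBIC)
A=np.zeros((580,800,3),np.uint8);A[:260]=a;A[282:578,:b.shape[1]]=b;A[282:570,530:800]=cv2.resize(s[165:194,240:267],(270,288),interpolation=cv2.INTER_CUBIC);cv2.imwrite("pics/g5.png",A); show()
```

```text
('time_s', 32.5) ('tool_pos', [541.89, -249.53, 178.98]) ('ft_force', [0.06, 0.54, -1.03]) ('wrist_torque', [-0.05, 0.02, 0.01]) ('gripper_width', 85.08) ('grip_force', 0.0)
('time_s', 34.15) ('tool_pos', [350.1, -419.94, 259.98]) ('ft_force', [0.56, -0.27, -0.0]) ('wrist_torque', [0.02, -0.03, -0.02]) ('gripper_width', 84.66) ('grip_force', 0.0)
```

View pics/g5.png

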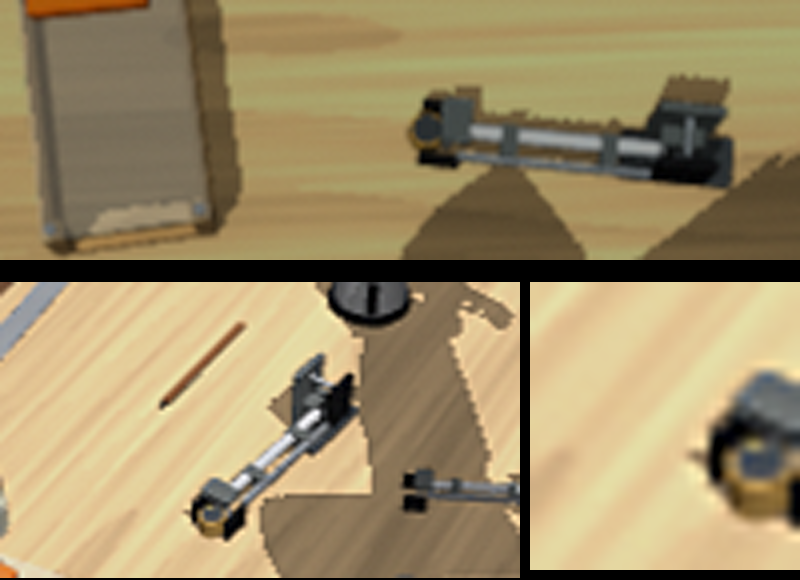

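The bush stands upright between the open jaws (top (277,182), side (263,183)), the reacher stands on its foot, and the robot is clear.

```bash
python3 -c "
from cell import job_done; print(job_done())"
```

```text
the job is handed in; nothing more can be done
None
```

I handed the job in at about 34 s of the 62 s: the bush was pressed lightly (about 4 N) against the back wall, gripped, lifted out over the lip and left upright about 150 mm clear of the stand's mouth, with the reacher standing beside it.

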